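# Feeding time: lids onto the food canister, cover off again

### The arm

A 6-joint arm with a two-finger parallel gripper is mounted at the origin on the work surface. World frame = base frame: x ahead of the robot, y to its left, z up, the work surface at z = 0. Lengths are in m, angles in rad, forces in N, time in s.
With the tool pointing down it reaches from about 0.225 to 0.875 m from the base axis. Payload 3.4 kg.
Tool frame: the origin (TCP) lies on the centre line of the jaws, within the pads' length; the fingertips stand 17 mm ahead of it and the grasp point (between the pads) lies 2 mm behind it (nose_length is the distance from the TCP to the fingertips, in m); z points along the fingers, y is the line along which they close (so a half turn about z gives the same grasp; the last joint's range is limited). The gripper opens to 85 mm and grips with 20 to 120 N. Pads are 22 mm wide; open, the fingers measure 114 mm over their backs; the gripper's body (76 mm by 85 mm) begins 54 mm behind the grasp point. The pads swing forward as they close: fully open they stand 13 mm farther back than shut.
Start: joints at [1.226, 0.276, 1.505, -0, 1.361, -0.121], TCP at [0.128, 0.561, 0.248] pointing down, gripper open.
Joint ranges: [-2.89, 2.89], [-0.75, 2.08], [0.22, 2.7], [-1.18, 4.32], [0.11, 2.71], [-2.7, 2.7]. Speed limits (rad/s): [2.57, 2.57, 3.14, 3.14, 3.14, 3.14].

### API

Orientations are given as a unit quaternion [w, x, y, z].
In Python, from rig import get_state, get_image, sign_off, find_in, place_of, nose_length gives the robot as it stands.
- The arm moves only by the tool apply_moves, never from a script. Its argument "deltas" is one flat list of numbers, 5 for each row, row after row: the finger opening in mm, from 0 to 85.4, then the shift along the tool's x, y, z in mm, then the turn about the tool's z in degrees. A call has 1 to 12 rows; each row is the pose to reach, as a shift and turn from the pose commanded when the call began, along the tool's axes at that moment; what a row does not reach only later rows make up. A row lasts 1/12 s, in which the tool goes at most 41.7 mm and 7.16 degrees, less where a joint would pass 70% of its speed; a pose out of reach is approached as far as the arm can. A call with a gripper value outside its range is refused whole. The fingers move at their own pace and stop on an object; "squeeze" is the grip in N (left out, the last holds). Time passes only in rows, so rows that repeat a pose let the fingers close. It gives the time, the measured TCP pose, the force, the opening and the grip force at its end, in the units of the state.
- get_state(): the state, without advancing time (a new reading comes with each control period).
- get_image(name): name is "side" or "top"; returns a dict with "frame" (400x640x3 uint8, red, green, blue), "K" (3x3 intrinsics, pixels), "k1" (the pictures are not rectified: a ray, as slopes to the right and down, at radius r is drawn at 1 + k1 r^2 times it, then the intrinsics apply), "position" and "orientation" of the camera in the world. Camera axes: x right, y down, z forward; pixel columns grow to the right and rows downward; lengths in m; the calibration is good to about 2 mm. A picture is of the moment at which its call begins. There is no depth.
- sign_off(): hands the job in; it is judged then, once.
Trained networks look in a picture, given as the dict that the camera call returned (one of the last four; its "shot" number tells which), for a name from the list of things; names that differ only in an ending like _2 or _b are one class to them, and where a whole thing is asked for, a point or a joint stands for the part that bears it (a point fixed in the world has none). Each returns a list of dicts, best first, with "score" (0 to 1); they miss things now and then, are a little off and sometimes report something else, mostly with a low value. They report only what shows in the picture. A call takes as long as a camera call. They do not tell look-alikes from the thing itself.
- find_in(query, picture): "point" ([column, row] in pixels, amid what is visible of it).
- place_of(query, picture): "point" ([column, row] in pixels: a listed point, or the origin of a listed thing).
The state is a dict: "clock": time; "qpos": joint angles; "qd": joint speeds; "effort": joint torques, N m; "position": TCP position; "ee_rot": TCP orientation; "contact_force": force on the tool from outside, world axes, zero at the start; "moment": the same for the moment, N m; "width": finger opening in m; "gripper_force": force on a finger pad.
Only numpy, scipy, OpenCV 4.12 (cv2) and the standard library are available. Lean on these libraries where they do the work, as an engineer would, in place of code of your own. Each camera call takes 0.05 s, during which the arm holds its last target. There are 200 camera calls.

### The job

Put the tank into feed mode by pressing the controller's three buttons one at a time, from the smallest to the largest. Then pick up the two nested lids together by the inner lid's stem, lower them onto the open food canister until the inner lid is fully seated and only then let go, and finally take the outer lid by its collar and lift it off alone, leaving the inner lid seated undisturbed. Finish still holding the outer lid level in the air over the canister, clear above the stem; do not push the canister out of its place or knock the other things about.

Things in the scene. Friction and masses are not known exactly. Their poses are not given: they have to be found in the camera images.
- btn_small (a joint): travel of the small button in m: 0 released, 0.006 fully down. A spring pushes it back up: about 1.5 N starts it, 5 N holds it fully down; from 0.004 it counts as pressed.
- btn_small_top (a point): centre of the top face of the small round push button (cap 18 mm across, on a round grey housing 34 mm across and 12 mm high). The cap's face stands 32 mm above the ledge when released, 10 mm above its housing. It is pressed straight down.
- btn_medium (a joint): travel of the medium button in m: 0 released, 0.006 fully down. A spring pushes it back up: about 1.5 N starts it, 5 N holds it fully down; from 0.004 it counts as pressed.
- btn_medium_top (a point): centre of the top face of the medium round push button (cap 26 mm across, on a round grey housing 42 mm across and 12 mm high). The cap's face stands 32 mm above the ledge when released, 10 mm above its housing. It is pressed straight down.
- btn_large (a joint): travel of the large button in m: 0 released, 0.006 fully down. A spring pushes it back up: about 1.5 N starts it, 5 N holds it fully down; from 0.004 it counts as pressed.
- btn_large_top (a point): centre of the top face of the large round push button (cap 36 mm across, on a round grey housing 52 mm across and 12 mm high). The cap's face stands 32 mm above the ledge when released, 10 mm above its housing. It is pressed straight down.
- controller: flat white feed-mode controller fixed on the ledge, about 112 x 190 mm; plate 10 mm high, with a 20 mm high ridge along its +x edge (its inner side 42 mm from the origin). The three buttons, all of the same plain plastic, stand in a row along its y axis, 56 mm apart, in any order. Origin: centre of the plate's underside.
- canister: open orange food canister, round, standing loose on the ledge, 0.45 kg, empty. Outside diameter 86 mm, height 75 mm, wall 3 mm, so the mouth is 80 mm across. Origin: centre of its underside, z up along its axis; the rim is at z = 75 mm.
- inner_lid: inner (feeding) lid, white plastic, 0.14 kg, at first standing on the ledge. From below: plug 74 mm across, 12 mm high (lowest 5 mm tapers to 66), flange 90 mm across, 4 mm thick, then a plain round stem on the axis, 16 mm across, up to 74 mm. Origin: centre of the plug's underside, z up. Seated, the flange lies on the canister's rim and this origin is 63 mm above the canister's.
- stem_top (a point): centre of the top end of the inner lid's stem, 74 mm above the inner lid's origin; the upper 28 mm of the stem stand free above the outer lid's collar, and lifting the stem lifts both lids.
- outer_lid: outer lid (cover), white plastic, 0.08 kg, resting loosely on the inner flange. Cap 100 mm across: skirt 10 mm high (94 mm inside), top plate 10 to 14 mm, and on the axis a collar 40 mm across from the plate up to 40 mm with a 24 mm bore for the stem. Origin: centre of the skirt's lower edge; nested, 6 mm above the inner lid's origin. Raised 68 mm by the collar it clears the stem.
- collar_top (a point): centre of the upper end of the outer lid's collar, 40 mm above the outer lid's origin and, when nested, 28 mm below the top of the stem. The collar stands 26 mm clear of the top plate.
- spare_canister: bystander: a second, closed orange canister, 86 mm across, 118 mm high. Origin under its centre.
- acrylic_box: bystander: clear acrylic cube box, 100 mm, open on top. Origin under its centre.
- vial: bystander: small bottle, 24 mm across, 50 mm high, standing between the places of the canister and the lids. Origin under its centre.
- stone: bystander: round grey stone, 60 mm across, 28 mm high. Origin under its centre.
- scraper: bystander: black magnet scraper, 40 x 65 x 28 mm. Origin under its centre.
- spoon: bystander: feeding spoon 150 mm long, lying on the ledge.
Mind the look-alikes: they are no part of the job. Leave any green look-alike of the inner_lid alone. What is shaped like the outer_lid but brown is not meant.

How it is judged:
By the outcome, as a careful person would: the job done as asked, in the order asked, and still so for the second after the job is handed in, while the arm keeps its last pose, push and grip.
It also fails if it takes over 72 s, if anything falls off the work surface, if the arm or the gripper's body presses on something with over 40 N, if the wrist force passes 120 N, or if a joint passes its speed limit or range.

## Working session

There is one attempt and no reset: what is moved stays moved. The work goes in short steps, Python scripts to look and compute and a tool call to move; the robot and the scene stay as the last step left them, time stands still between calls to the robot, and variables do not carry over. Pictures are saved under pics/ and viewed, at most 10 in all, crops included, and the job is handed in when it is done.

Besides the shell and the picture viewer there is one more tool, called as name(argument=value, ...) on one line, values as JSON. apply_moves: Moves the arm, as the interface text tells. Its arguments: {"type":"object","properties":{"deltas":{"type":"array"},"squeeze":{"type":"number"}},"required":["deltas"]}

```bash
mkdir -p pics; ls; cat > h.py <<'E'
import numpy as np, cv2
from scipy.spatial.transform import Rotation as R
from rig import *
def rot(q): return R.from_quat([q[1],q[2],q[3],q[0]]).as_matrix()
def ray(im,p):
    K=np.array(im["K"]); k=im["k1"]
    d=np.array([(p[0]-K[0,2])/K[0,0],(p[1]-K[1,2])/K[1,1]]); u=d.copy()
    for _ in range(20): u=d/(1+k*(u@u))
    return rot(im["orientation"])@np.array([u[0],u[1],1.])
def at_z(im,p,z):
    r=ray(im,p); o=np.array(im["position"]); return o+r*(z-o[2])/r[2]
def proj(im,P):
    K=np.array(im["K"]); c=rot(im["orientation"]).T@(np.array(P)-im["position"]); u=c[:2]/c[2]; u=u*(1+im["k1"]*(u@u))
    return K[:2,:2]@u+K[:2,2]
def tri(i1,p1,i2,p2):
    o1,o2=np.array(i1["position"]),np.array(i2["position"]);r1,r2=ray(i1,p1),ray(i2,p2)
    r1/=np.linalg.norm(r1);r2/=np.linalg.norm(r2)
    s=np.linalg.lstsq(np.c_[r1,-r2],o2-o1,rcond=None)[0]
    a,b=o1+s[0]*r1,o2+s[1]*r2
    return (a+b)/2,np.linalg.norm(a-b)
def save(im,n): cv2.imwrite(f"pics/{n}.png",np.ascontiguousarray(im["frame"][:,:,::-1]))
def totool(P,st=None):
    st=st or get_state(); return rot(st["ee_rot"]).T@(np.array(P)-st["position"])*1000
E
python3 - <<'E'
from h import *
np.set_printoptions(precision=3,suppress=True)
s=get_state();print(s["ee_rot"],s["position"],s["width"],nose_length)
I={n:get_image(n) for n in("side","top")}
for n in I:
    save(I[n],n+"0"); print(n,I[n]["position"],rot(I[n]["orientation"])[:,2])
Z=dict(btn_small_top=.032,btn_medium_top=.032,btn_large_top=.032,controller=0,canister=0,inner_lid=0,stem_top=.074,collar_top=.046,outer_lid=.006,spare_canister=0,vial=0,acrylic_box=0,stone=0,scraper=0)
for q,z in Z.items():
    for n in I:
        for d in place_of(q,I[n])[:4]: print(q,n,np.round(d["point"],1),round(d["score"],2),at_z(I[n],d["point"],z))
E
```

```text
pics
[-0.     0.112  0.994 -0.001] [0.127 0.56  0.247] 0.08525550406607202 0.017
side [-0.011 -0.56   0.528] [ 0.641  0.577 -0.506]
top [ 0.411 -0.033  1.234] [ 0.115  0.002 -0.993]
btn_small_top side [220.6 185. ] 0.6 [0.5   0.27  0.032]
btn_small_top top [188.7 215.1] 0.54 [0.519 0.267 0.032]
btn_small_top top [428.8 235.5] 0.39 [ 0.485 -0.304  0.032]
btn_medium_top side [214.1 178.5] 0.61 [0.512 0.318 0.032]
btn_medium_top side [393.6 270. ] 0.36 [ 0.503 -0.288  0.032]
btn_medium_top side [396.1 262. ] 0.25 [ 0.526 -0.279  0.032]
btn_medium_top top [169.  219.5] 0.58 [0.507 0.314 0.032]
btn_large_top side [237.6 188.8] 0.6 [0.516 0.215 0.032]
btn_large_top top [210.3 211.9] 0.45 [0.528 0.216 0.032]
controller side [231.6 193.8] 0.95 [0.521 0.255 0.   ]
controller top [191.4 214.4] 0.94 [0.524 0.269 0.   ]
canister side [290.  233.8] 0.67 [ 0.489 -0.013  0.   ]
canister top [299.3 226.2] 0.71 [0.502 0.004 0.   ]
inner_lid side [354.4 341.9] 0.93 [ 0.339 -0.316  0.   ]
inner_lid side [359.3 198.7] 0.53 [ 0.728 -0.043  0.   ]
inner_lid top [430.6 297. ] 0.77 [ 0.34  -0.316  0.   ]
in
[... 1017 characters left out ...]
  ]
vial side [346.8 243.4] 0.56 [ 0.546 -0.14   0.   ]
vial side [319.3 177.2] 0.37 [0.756 0.128 0.   ]
vial top [364.6 207.8] 0.58 [ 0.551 -0.154  0.   ]
acrylic_box side [320.8 177.6] 0.73 [0.757 0.123 0.   ]
acrylic_box side [287.2 231.2] 0.49 [0.492 0.    0.   ]
acrylic_box side [397.8 261.8] 0.29 [ 0.564 -0.264  0.   ]
acrylic_box top [431.9 232. ] 0.39 [ 0.496 -0.319  0.   ]
stone side [267.8 170.2] 0.55 [0.689 0.288 0.   ]
stone top [191.  149.1] 0.9 [0.687 0.279 0.   ]
scraper side [297.1 281.8] 0.72 [ 0.381 -0.141  0.   ]
scraper side [437.7 232.2] 0.44 [ 0.718 -0.279  0.   ]
scraper top [357.6 276. ] 0.98 [ 0.385 -0.14   0.   ]
scraper top [430.7 234.4] 0.59 [ 0.49  -0.316  0.   ]
```

```bash
sleep 1; ls pics
```

```text
side0.png
top0.png
```

View pics/side0.png

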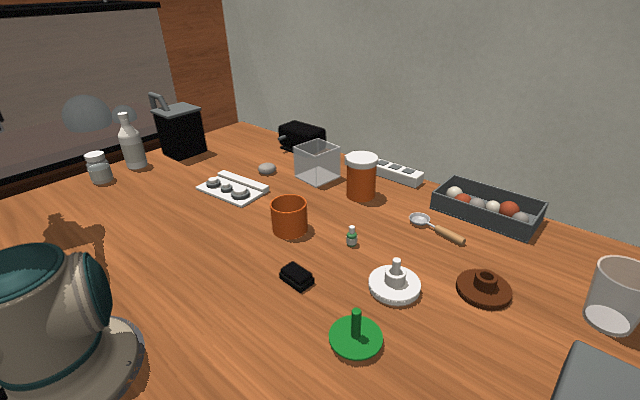

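View pics/top0.png

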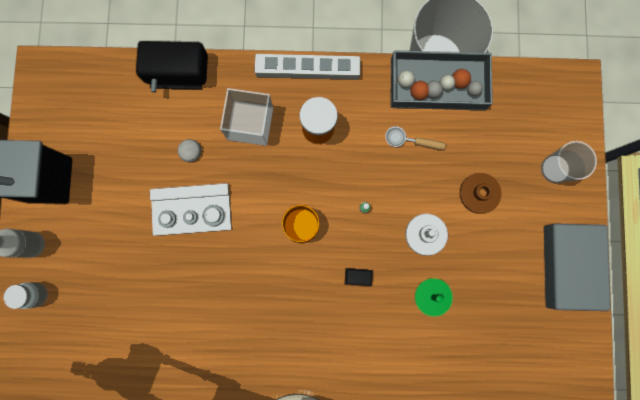

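The side view shows the white nested lids at about (395,275), with the green decoy at (356,335) and the brown one at (484,287). The open canister is at (290,218). The controller's buttons are at (213,182), (226,187) and (240,192). The top view agrees: lids (428,234), canister (302,225), buttons (167,219), (190,216) and (213,215). Next I'll refine these by segmentation.

```bash
python3 - <<'E'
from h import *
np.set_printoptions(precision=4,suppress=True)
I={n:get_image(n) for n in("side","top")}
T=I["top"]; f=T["frame"].astype(int); mx,mn=f.max(2),f.min(2)
def blob(mask,box):
    m=np.zeros(mask.shape,np.uint8); x0,y0,x1,y1=box; m[y0:y1,x0:x1]=mask[y0:y1,x0:x1]
    c=max(cv2.findContours(m,0,1)[0],key=cv2.contourArea); return c
white=((mx-mn)<40)&(mx>120)
c=blob(white,(395,205,460,265)); e=cv2.fitEllipse(c); print("lid disc",e,at_z(T,e[0],.02))
org=(f[:,:,0]-f[:,:,2]>100)&(f[:,:,0]>90)&(f[:,:,2]<25)
c=blob(org,(275,195,330,255)); e=cv2.fitEllipse(c);print("can",e,at_z(T,e[0],.05))
c=blob(white,(140,175,240,245)); r=cv2.minAreaRect(c);b=cv2.boxPoints(r)
for p in b: print("corner",p,at_z(T,p,.01))
print(at_z(T,r[0],.01))
a=cv2.resize(I["side"]["frame"][165:210,190:275],None,fx=7,fy=7,interpolation=2)
b=cv2.resize(T["frame"][178:242,145:237],None,fx=6,fy=6,interpolation=2)
w=max(a.shape[1],b.shape[1]); o=np.zeros((a.shape[0]+b.shape[0],w,3),np.uint8)
o=np.zeros((600,800,3),np.uint8)
b=cv2.resize(T["frame"][180:240,147:235],None,fx=4.5,fy=4.5,interpolation=2)
o[:b.shape[0],:b.shape[1]]=b; a=a[:300]; o[285:285+a.shape[0],:a.shape[1]]=a
d=cv2.resize(T["frame"][195:255,275:330],None,fx=4.5,fy=4.5,interpolation=2); o[:d.shape[0],410:410+d.shape[1]]=d
cv2.imwrite("pics/crop1.png",o[:,:,::-1])
E
```

```text
lid disc ((426.2430114746094, 234.16029357910156), (40.49433517456055, 41.418514251708984), 111.95709228515625) [ 0.4892 -0.301   0.02  ]
can ((300.3663635253906, 223.11849975585938), (36.5184211730957, 36.77586364746094), 134.59402465820312) [0.5055 0.0004 0.05  ]
corner [149.1639 188.5633] [0.5836 0.3733 0.01  ]
corner [227.7131 182.6126] [0.6032 0.1818 0.01  ]
corner [231.2499 229.2993] [0.4893 0.168  0.01  ]
corner [152.7007 235.2499] [0.4699 0.3575 0.01  ]
[0.5362 0.27   0.01  ]
```

View pics/crop1.png

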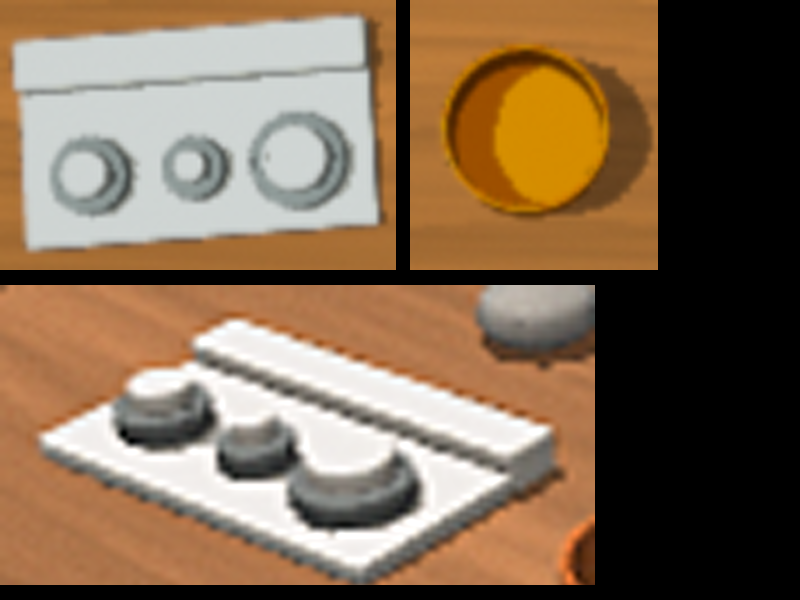

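The crop shows medium, small and large caps from left to right, at top pixels (165.7,218.2), (188.8,216.7) and (212.6,214.9). The canister rim is centred near (301,224).

```bash
python3 - <<'E'
from h import *
np.set_printoptions(precision=4,suppress=True)
T=get_image("top");S=get_image("side"); s=get_state()
P={"m":((165.7,218.2),(157.5/7+190-0.0,165+100/7-0.5)),"s":((188.8,216.7),None),"l":((212.6,214.9),None)}
for k,(p,q) in P.items():
    w=at_z(T,p,.032); print(k,w,totool(w,s),proj(S,w))
w=at_z(T,(301,223.9),.075);print("can",w,totool(w,s),proj(S,w))
print([ (d["point"],at_z(T,d["point"],.074)) for d in place_of("stem_top",T)])
f=T["frame"].astype(int); m=((f[:,:,0]-f[:,:,2]>70)).astype(np.uint8)
for n,I_ in(("S",S),):
  for d in place_of("btn_large_top",I_)+place_of("btn_small_top",I_)+place_of("btn_medium_top",I_): print(np.round(d["point"],1),d["score"])
print(s["qpos"],R.from_matrix(rot(s["ee_rot"])).as_matrix())
E
```

```text
m [0.5102 0.3219 0.032 ] [-426.0759 -147.9543  216.3183] [212.8223 178.3516]
s [0.5153 0.2669 0.032 ] [-443.1798 -200.4206  216.3137] [225.8093 183.3386]
l [0.5211 0.2104 0.032 ] [-461.3738 -254.2708  216.309 ] [240.0861 188.6701]
can [ 0.5017 -0.0018  0.075 ] [-489.6304 -465.4933  173.2903] [288.5632 203.3544]
[([438.3, 302.2], array([ 0.3327, -0.3167,  0.074 ])), ([431.4, 232.0], array([ 0.4909, -0.3009,  0.074 ]))]
[393.3 287.6] 0.74
[238.  187.8] 0.44
[223.6 185.4] 0.35
[214.4 181.6] 0.38
[ 1.226   0.2759  1.5049  0.      1.3607 -0.121 ] [[-0.9751  0.2219  0.    ]
 [ 0.2219  0.9751  0.0001]
 [-0.      0.0001 -1.    ]]
```

apply_moves(deltas=[0,-443,-200,100,0,0,-443,-200,100,0,0,-443,-200,100,0,0,-443,-200,100,0,0,-443,-200,100,0,0,-443,-200,100,0,0,-443,-200,100,0,0,-443,-200,100,0,0,-443,-200,100,0,0,-443,-200,100,0,0,-443,-200,100,0,0,-443,-200,100,0], squeeze=40)

```text
clock: 2.9
position: [0.5171, 0.2656, 0.148]
ee_rot: [0.0, 0.112, 0.994, 0.0]
contact_force: [-0.2, 0.4, -0.2]
width: -0.0003
gripper_force: 0.0
```

apply_moves(deltas=[0,0,0,20,0,0,0,0,40,0,0,0,0,60,0,0,0,0,80,0,0,0,0,80,0,0,0,0,80,0])

```text
clock: 3.4
position: [0.5146, 0.2671, 0.0676]
ee_rot: [-0.001, 0.112, 0.994, -0.001]
contact_force: [0.3, 0.3, 1.0]
width: -0.0001
gripper_force: 0.0
```

apply_moves(deltas=[0,0,0,8,0,0,0,0,15,0,0,0,0,18,0,0,0,0,20,0,0,0,0,22,0,0,0,0,24,0,0,0,0,24,0])

```text
clock: 3.98
position: [0.5152, 0.2675, 0.0446]
ee_rot: [0.0, 0.112, 0.994, 0.0]
contact_force: [-1.4, -0.6, 4.5]
width: -0.0002
gripper_force: 2.0
```

```bash
python3 - <<'E'
from h import *
s=get_state();print(s["position"],s["contact_force"],s["moment"])
a=get_image("side");b=get_image("top")
o=np.hstack([cv2.resize(I["frame"],None,fx=6,fy=6,interpolation=2)[y*6:y*6+500,x*6:x*6+395] for I,x,y in((a,190,130),(b,160,175))])
cv2.imwrite("pics/press1.png",o[:,:,::-1])
E
```

```text
[0.51515204 0.26748813 0.04455906] [-1.35412489 -0.57035635  4.54028343] [-0.055041    0.27898382  0.02082066]
```

View pics/press1.png

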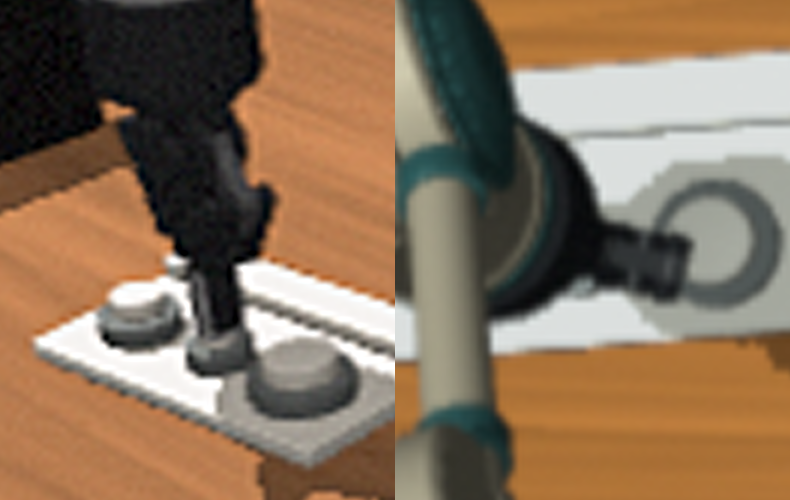

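The closed fingers are on the small cap at side crop (215,345), with 4.5 N on the tool. I'll push it to the stop, retreat and go to the medium button.

apply_moves(deltas=[0,0,0,2,0,0,0,0,2,0])

```text
clock: 4.25
position: [0.5152, 0.2675, 0.043]
ee_rot: [0.0, 0.112, 0.994, 0.0]
contact_force: [-2.1, -0.5, 7.0]
width: 0.0002
gripper_force: 3.3
```

apply_moves(deltas=[0,0,0,-15,0,0,0,0,-30,0,0,17,52,-30,0,0,17,52,-30,0,0,17,52,-20,0,0,17,52,-12,0,0,17,52,-8,0,0,17,52,-6,0,0,17,52,-4,0,0,17,52,-2,0,0,17,52,0,0,0,17,52,0,0])

```text
clock: 5.25
position: [0.5093, 0.3208, 0.043]
ee_rot: [-0.001, 0.112, 0.994, -0.001]
contact_force: [-3.5, -1.8, 6.1]
width: -0.0003
gripper_force: 3.6
```

apply_moves(deltas=[0,0,0,-15,0,0,0,0,-30,0,0,-17,-51,-30,0,0,-35,-106,-30,0,0,-35,-106,-30,0,0,-35,-106,-16,0,0,-35,-106,-10,0,0,-35,-106,-7,0,0,-35,-106,-4,0,0,-35,-106,-2,0,0,-35,-106,0,0,0,-35,-106,0,0])

```text
clock: 6.25
position: [0.5209, 0.211, 0.0431]
ee_rot: [0.0, 0.111, 0.994, -0.0]
contact_force: [-1.7, -3.5, 4.9]
width: 0.0003
gripper_force: 2.5
```

```bash
python3 - <<'E'
from h import *
s=get_state();print(s["position"],s["contact_force"],totool([.490,-.301,.074],s))
E
```

```text
[0.52089297 0.21096644 0.04308525] [-1.69987114 -3.5134328   4.90156548] [ -82.60991828 -506.22459859  -30.52845716]
```

apply_moves(deltas=[0,0,0,1,0,0,0,0,1,0,0,0,0,-30,0,0,0,0,-70,0,50,0,0,-110,0,50,0,0,-150,0])

```text
clock: 6.75
position: [0.5204, 0.2118, 0.1939]
ee_rot: [-0.0, 0.111, 0.994, 0.0]
contact_force: [-0.1, 0.6, -0.5]
width: 0.0231
gripper_force: 0.0
```

apply_moves(deltas=[50,-83,-506,0,0,50,-83,-506,0,0,50,-83,-506,0,0,50,-83,-506,0,0,50,-83,-506,0,0,50,-83,-506,0,0,50,-83,-506,0,0,50,-83,-506,0,0,50,-83,-506,0,0,50,-83,-506,0,0,50,-83,-506,0,0,50,-83,-506,0,0])

```text
clock: 7.75
position: [0.4906, -0.2897, 0.1924]
ee_rot: [0.001, 0.111, 0.994, 0.0]
contact_force: [2.3, 0.8, 0.6]
width: 0.05
gripper_force: 0.0
```

apply_moves(deltas=[50,0,0,0,0,50,0,0,0,0,50,0,0,0,0])

```text
clock: 8.0
position: [0.4904, -0.2875, 0.1919]
ee_rot: [-0.0, 0.112, 0.994, 0.001]
contact_force: [-0.3, -0.9, -1.1]
width: 0.05
gripper_force: 0.0
```

```bash
python3 - <<'E'
from h import *
np.set_printoptions(precision=4,suppress=True)
s=get_state();print(s["position"],s["contact_force"],s["qpos"],s["width"])
a=get_image("side");b=get_image("top")
for n,z in(("stem_top",.074),("collar_top",.046),("canister",0)):
  for d in place_of(n,a)[:2]: print(n,np.round(d["point"],1),d["score"],at_z(a,d["point"],z))
for P in([.49,-.301,.074],[.49,-.301,.046],[.49,-.301,.02]): print(proj(a,P))
print(totool([.490,-.301,.066],s))
save(a,"lid1")
E
```

```text
[ 0.4904 -0.2875  0.1919] [-0.3458 -0.8657 -1.1019] [-0.6534  0.3035  1.6098  0.0013  1.2292 -2.0007] 0.04998487544967006
stem_top [294.9 278.7] 0.7 [ 0.3295 -0.1914  0.074 ]
stem_top [355.5 312.3] 0.57 [ 0.3359 -0.3181  0.074 ]
collar_top [484.4 273.6] 0.94 [ 0.5871 -0.4296  0.046 ]
collar_top [389.8 267.3] 0.59 [ 0.4901 -0.2862  0.046 ]
canister [289.  230.3] 0.58 [ 0.4978 -0.0007  0.    ]
[397.7042 259.0801]
[396.4783 270.6448]
[395.3837 280.9833]
[ -2.6089 -13.415  125.8747]
```

View pics/lid1.png

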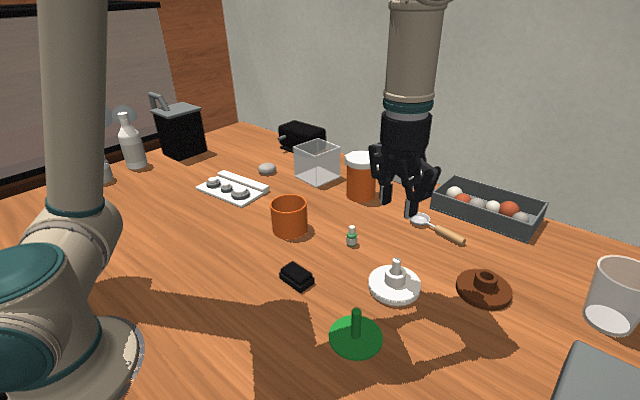

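The stem top is at (396,261), within 2 px of my estimate, and the gripper is above it. Descending and closing.

apply_moves(deltas=[50,-2,-13,30,0,50,-2,-13,60,0,50,-2,-13,80,0,50,-2,-13,100,0,50,-2,-13,110,0,50,-2,-13,120,0,50,-2,-13,125,0,50,-2,-13,125,0])

```text
clock: 8.92
position: [0.4892, -0.301, 0.0668]
ee_rot: [-0.0, 0.111, 0.994, 0.0]
contact_force: [0.1, -0.1, 0.0]
width: 0.0501
gripper_force: 0.0
```

```bash
python3 - <<'E'
from h import *
np.set_printoptions(precision=4,suppress=True)
s=get_state();print(s["position"],s["contact_force"])
a=get_image("side");b=get_image("top")
o=np.hstack([cv2.resize(I["frame"],None,fx=5,fy=5,interpolation=2)[y*5:y*5+450,x*5:x*5+395] for I,x,y in((a,355,215),(b,390,190))])
cv2.imwrite("pics/stem.png",o[:,:,::-1])
E
```

```text
[ 0.4892 -0.301   0.0668] [ 0.1291 -0.1304  0.008 ]
```

View pics/stem.png

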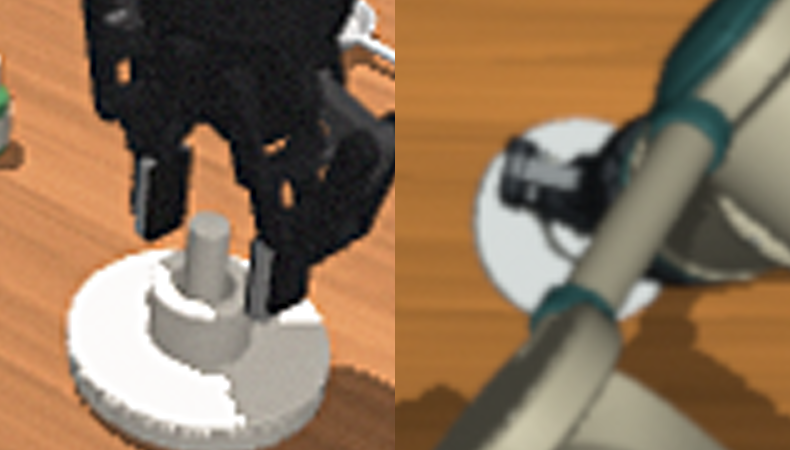

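The stem, at crop (208,245), sits midway between the two pads. Closing, then a small lift.

apply_moves(deltas=[10,0,0,0,0,10,0,0,0,0,10,0,0,0,0,10,0,0,0,0,10,0,0,0,0,10,0,0,0,0], squeeze=50)

```text
clock: 9.52
position: [0.4894, -0.3015, 0.0676]
ee_rot: [0.0, 0.112, 0.994, -0.0]
contact_force: [-0.3, 1.3, 2.8]
width: 0.0149
gripper_force: 48.9
```

apply_moves(deltas=[10,0,0,-5,0,10,0,0,-15,0,10,0,0,-40,0,10,0,0,-70,0,10,0,0,-100,0,10,0,0,-130,0,10,0,0,-130,0])

```text
clock: 10.1
position: [0.4921, -0.3039, 0.2044]
ee_rot: [0.005, 0.112, 0.994, -0.004]
contact_force: [0.7, -1.1, -2.0]
width: 0.014
gripper_force: 49.3
```

```bash
python3 - <<'E'
from h import *
np.set_printoptions(precision=4,suppress=True)
s=get_state();print(s["position"],s["contact_force"],s["width"])
a=get_image("side");save(a,"lift")
b=get_image("top")
f=b["frame"].astype(int)
for q in("canister",):
  for I_ in(a,b): print([(d["point"],d["score"],at_z(I_,d["point"],0)) for d in place_of(q,I_)[:1]])
org=((f[:,:,0]-f[:,:,2]>100)&(f[:,:,2]<25)).astype(np.uint8)[195:255,275:330]
hsv=cv2.cvtColor(b["frame"],cv2.COLOR_RGB2HSV)[195:255,275:330]
m=((hsv[:,:,1]>200)).astype(np.uint8)
c=max(cv2.findContours(m,0,1)[0],key=cv2.contourArea);e=cv2.minEnclosingCircle(c);print(e,at_z(b,np.array(e[0])+[275,195],.075))
# side: rim ellipse prediction check
w=np.array([.5017,-.0018,0]);print(totool(w,s))
pts=np.array([proj(a,w+[.043*np.cos(t),.043*np.sin(t),.075]) for t in np.linspace(0,6.28,60)])
o=a["frame"].copy(); big=cv2.resize(o[180:260,250:410],None,fx=4.9,fy=4.9,interpolation=2)
for p in pts: cv2.circle(big,tuple(int(v) for v in (p-[250,180])*4.9+2.4),1,(0,255,255),-1)
tb=cv2.resize(b["frame"][195:255,275:330],None,fx=3.3,fy=3.3,interpolation=2)
for t in np.linspace(0,6.28,60):
    p=proj(b,w+[.043*np.cos(t),.043*np.sin(t),.075]);cv2.circle(tb,tuple(int(v) for v in (p-[275,195])*3.3+1.6),1,(0,255,255),-1)
full=np.zeros((600,800,3),np.uint8);full[:big.shape[0],:big.shape[1]]=big;full[395:395+tb.shape[0],:tb.shape[1]]=tb
h=cv2.resize(a["frame"][140:280,360:460],None,fx=1.45,fy=1.45,interpolation=2);full[395:395+h.shape[0],250:250+h.shape[1]]=h
cv2.imwrite("pics/can.png",full[:,:,::-1])
E
```

```text
[ 0.4921 -0.3039  0.2044] [ 0.7199 -1.0637 -1.9997] 0.014025035526225844
[([288.8, 228.6], 0.76, array([0.5025, 0.0048, 0.    ]))]
[([300.9, 229.1], 0.78, array([0.4949, 0.0001, 0.    ]))]
((25.56369400024414, 28.270700454711914), 19.27739143371582) [ 0.5032 -0.0008  0.075 ]
[ 60.0742 297.8995 201.9731]
```

View pics/can.png

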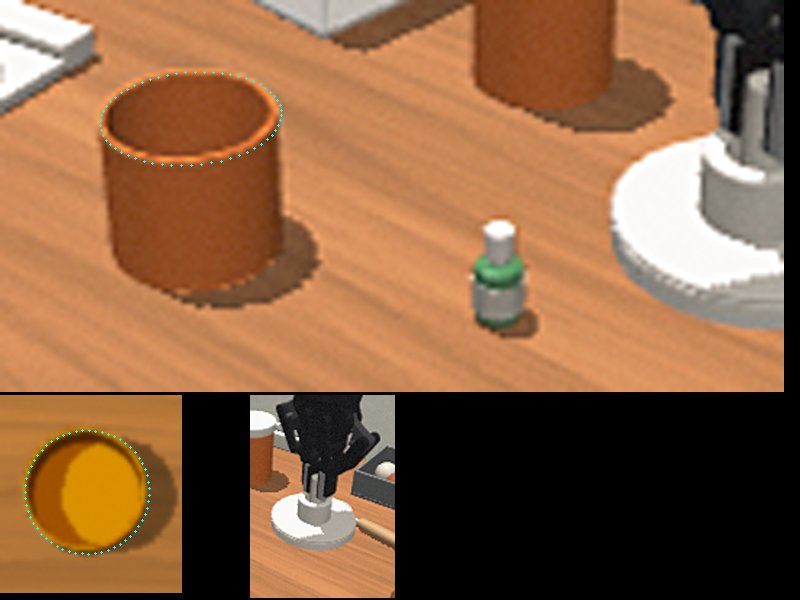

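The drawn rim circle fits both views, so the canister is at (0.502,-0.0015). Both lids hang together from the stem. Carrying them over at moderate speed.

apply_moves(deltas=[10,2,10,0,0,10,6,30,0,0,10,11,58,0,0,10,18,90,0,0,10,25,122,0,0,10,31,154,0,0,10,37,186,0,0,10,44,218,0,0,10,50,248,0,0,10,55,274,0,0,10,59,290,0,0,10,60,298,0,0])

```text
clock: 11.3
position: [0.495, 0.0055, 0.1958]
ee_rot: [-0.002, 0.11, 0.994, 0.001]
contact_force: [-0.7, 0.0, -3.4]
width: 0.0142
gripper_force: 49.4
```

apply_moves(deltas=[10,0,0,5,0,10,0,0,15,0,10,0,0,25,0,10,0,0,35,0,10,0,0,40,0,10,0,0,40,0,10,0,0,40,0,10,0,0,40,0])

```text
clock: 11.97
position: [0.4972, 0.002, 0.1574]
ee_rot: [0.0, 0.112, 0.994, 0.0]
contact_force: [0.3, -0.1, -2.7]
width: 0.014
gripper_force: 49.3
```

```bash
python3 - <<'E'
from h import *
np.set_printoptions(precision=4,suppress=True)
s=get_state();print(s["position"],s["ee_rot"],s["contact_force"],s["moment"],s["width"]);print(totool([.502,-.0015,.131],s))
a=get_image("side");b=get_image("top")
dz=s["position"][2]-.0676; print(dz)
c=np.array(s["position"])
big=cv2.resize(a["frame"][140:260,230:350],None,fx=4.9,fy=4.9,interpolation=2)
def dr(w,r,col):
  for t in np.linspace(0,6.28,80):
    p=proj(a,np.array(w)+[r*np.cos(t),r*np.sin(t),0]);cv2.circle(big,tuple(int(v) for v in (p-[230,140])*4.9+2.4),1,col,-1)
dr([.502,-.0015,.075],.043,(0,255,255)); dr([c[0],c[1],dz+.006],.05,(0,0,255)); dr([c[0],c[1],dz+.046],.02,(0,0,255))
cv2.imwrite("pics/over.png",big[:,:,::-1])
E
```

```text
[0.4972 0.002  0.1574] [0.0003 0.112  0.9937 0.    ] [ 0.321  -0.0863 -2.683 ] [ 0.0234 -0.0305 -0.0478] 0.014042037156280983
[-5.4031 -2.3556 26.4396]
0.08983690243617476
```

View pics/over.png

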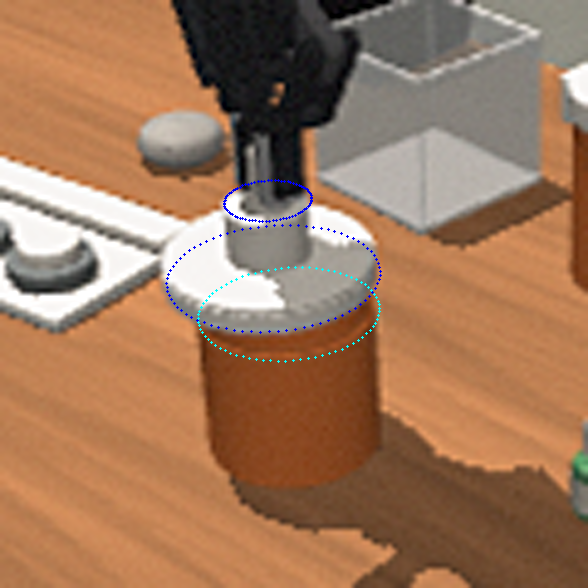

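The lids hang level and match the blue outline to about 1 px, roughly 5 mm short in x. Correcting that, then lowering.

apply_moves(deltas=[10,-5,-2,0,0,10,-5,-2,4,0,10,-5,-2,8,0,10,-5,-2,11,0,10,-5,-2,14,0,10,-5,-2,16,0,10,-5,-2,18,0,10,-5,-2,20,0,10,-5,-2,21,0,10,-5,-2,21,0])

```text
clock: 12.9
position: [0.5017, -0.0004, 0.1363]
ee_rot: [0.0, 0.112, 0.994, 0.0]
contact_force: [1.4, 0.6, -1.5]
width: 0.0143
gripper_force: 49.5
```

apply_moves(deltas=[10,0,0,1,0,10,0,0,2,0,10,0,0,3,0,10,0,0,4,0,10,0,0,5,0,10,0,0,5,0])

```text
clock: 13.4
position: [0.5017, -0.0004, 0.1313]
ee_rot: [0.0, 0.112, 0.994, 0.0]
contact_force: [2.4, 2.3, -0.9]
width: 0.0144
gripper_force: 49.7
```

apply_moves(deltas=[10,0,0,1,0,10,0,0,1,0])

```text
clock: 13.57
position: [0.5022, -0.0004, 0.1309]
ee_rot: [0.001, 0.112, 0.994, 0.0]
contact_force: [2.5, 3.7, 3.7]
width: 0.0144
gripper_force: 50.2
```

apply_moves(deltas=[10,0,0,1,0,10,0,0,1,0])

```text
clock: 13.73
position: [0.5027, -0.0003, 0.1308]
ee_rot: [0.002, 0.112, 0.994, 0.001]
contact_force: [2.4, 4.2, 9.5]
width: 0.0143
gripper_force: 50.7
```

```bash
python3 - <<'E'
from h import *
np.set_printoptions(precision=4,suppress=True)
s=get_state();print(s["position"],s["ee_rot"],s["contact_force"],s["moment"],s["width"])
a=get_image("side")
c=np.array(s["position"])
big=cv2.resize(a["frame"][140:260,230:350],None,fx=4.9,fy=4.9,interpolation=2)
def dr(w,r,col):
  for t in np.linspace(0,6.28,80):
    p=proj(a,np.array(w)+[r*np.cos(t),r*np.sin(t),0]);cv2.circle(big,tuple(int(v) for v in (p-[230,140])*4.9+2.4),1,col,-1)
dr([.502,-.0015,0],.043,(0,255,255)); dr([.502,-.001,.069],.05,(0,0,255)); dr([.502,-.001,.109],.02,(0,0,255))
cv2.imwrite("pics/seat.png",big[:,:,::-1])
E
```

```text
[ 0.5027 -0.0003  0.1308] [0.0018 0.1118 0.9937 0.0006] [2.3746 4.2169 9.4908] [ 0.7958 -0.3525 -0.0035] 0.01427058356861328
```

View pics/seat.png

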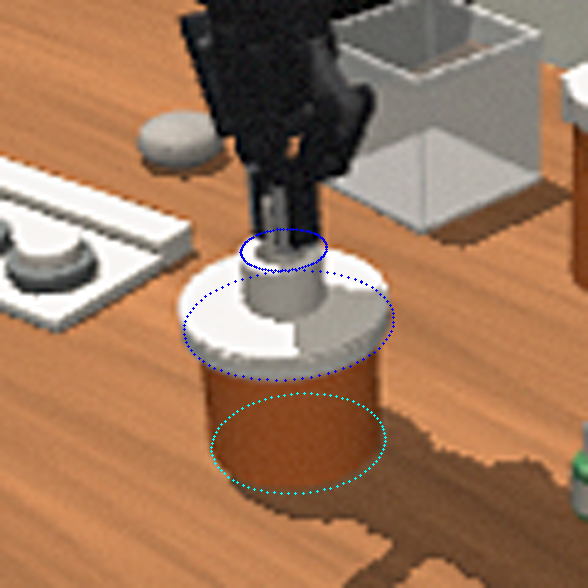

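Seated: the contact is stiff at TCP z 0.1308 against 0.1306 expected, and the skirt outline matches. I'll unload the preload, then open.

apply_moves(deltas=[14,0,0,-1,0,20,0,0,-2,0,30,0,0,-2,0,60,0,0,-2,0,75,0,0,-2,0,75,0,0,-2,0,75,0,0,-2,0,75,0,0,-2,0], squeeze=30)

```text
clock: 14.45
position: [0.501, -0.0008, 0.1311]
ee_rot: [-0.0, 0.112, 0.994, -0.0]
contact_force: [-0.6, 0.4, 0.6]
width: 0.0751
gripper_force: 0.0
```

apply_moves(deltas=[75,0,0,8,0,75,0,0,15,0,75,0,0,20,0,75,0,0,24,0,75,0,0,26,0,75,0,0,26,0,75,0,0,26,0])

```text
clock: 15.03
position: [0.5013, -0.0006, 0.1051]
ee_rot: [-0.0, 0.112, 0.994, 0.0]
contact_force: [0.1, -0.4, -0.2]
width: 0.075
gripper_force: 0.0
```

```bash
python3 - <<'E'
from h import *
np.set_printoptions(precision=4,suppress=True)
s=get_state();print(s["position"],s["ee_rot"],s["contact_force"],s["moment"],s["width"])
a=get_image("side")
c=np.array(s["position"])
big=cv2.resize(a["frame"][140:260,230:350],None,fx=4.9,fy=4.9,interpolation=2)
def dr(w,r,col):
  for t in np.linspace(0,6.28,80):
    p=proj(a,np.array(w)+[r*np.cos(t),r*np.sin(t),0]);cv2.circle(big,tuple(int(v) for v in (p-[230,140])*4.9+2.4),1,col,-1)
dr([.502,-.001,.109],.02,(0,0,255));dr([.502,-.001,.137],.008,(0,0,255))
cv2.imwrite("pics/coll.png",big[:,:,::-1])
E
```

```text
[ 0.5013 -0.0006  0.1051] [-0.0001  0.1117  0.9937  0.    ] [ 0.1382 -0.4015 -0.1658] [ 0.0581 -0.0629  0.0071] 0.07503141176257251
```

View pics/coll.png

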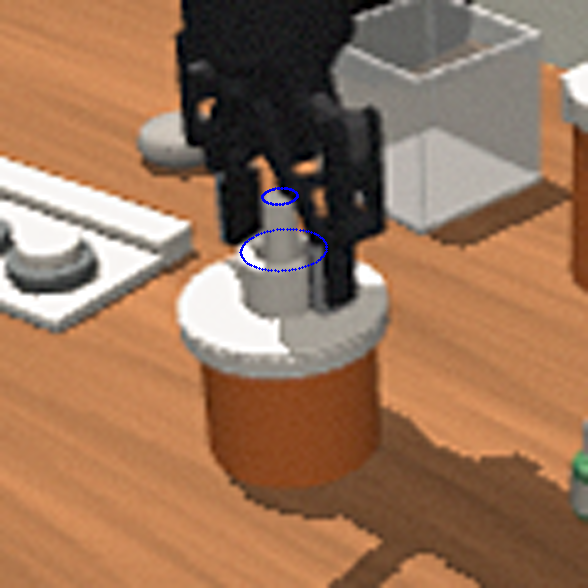

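Both lids are seated with the stem upright, at crop (280,197). The open fingers straddle the collar. I'll close on it and lift slowly.

apply_moves(deltas=[60,0,0,1,0,50,0,0,1,0,45,0,0,1,0,42,0,0,1,0,36,0,0,1,0,34,0,0,1,0,34,0,0,1,0,34,0,0,1,0], squeeze=30)

```text
clock: 15.75
position: [0.5019, 0.0002, 0.1049]
ee_rot: [0.001, 0.112, 0.994, 0.001]
contact_force: [0.5, 5.1, 4.8]
width: 0.0388
gripper_force: 30.0
```

apply_moves(deltas=[34,0,0,-2,0,34,0,0,-5,0,34,0,0,-9,0,34,0,0,-13,0,34,0,0,-17,0,34,0,0,-20,0,34,0,0,-20,0])

```text
clock: 16.33
position: [0.5013, -0.0011, 0.125]
ee_rot: [0.0, 0.111, 0.994, -0.0]
contact_force: [-0.0, -0.5, -1.6]
width: 0.0391
gripper_force: 30.6
```

```bash
python3 - <<'E'
from h import *
np.set_printoptions(precision=4,suppress=True)
s=get_state();print(s["position"],s["ee_rot"],s["contact_force"],s["moment"],s["width"])
a=get_image("side")
for q,z in(("collar_top",.129),("stem_top",.137),("canister",0),("inner_lid",.063)): print(q,[(d["point"],round(d["score"],2)) for d in place_of(q,a)[:3]],proj(a,[.502,-.001,z]))
E
```

```text
[ 0.5013 -0.0011  0.125 ] [ 0.0003  0.1115  0.9938 -0.0005] [-0.0358 -0.4685 -1.6105] [ 0.0284 -0.0102  0.0068] 0.039100925182398764
collar_top [([286.0, 181.7], 0.93), ([482.9, 274.6], 0.9)] [286.8815 182.7494]
stem_top [([357.0, 312.8], 0.95), ([285.9, 180.1], 0.57), ([286.2, 181.4], 0.49)] [286.6496 179.6087]
canister [([289.7, 229.9], 0.87), ([289.0, 209.8], 0.63)] [290.3341 229.5703]
inner_lid [([353.0, 343.3], 0.89), ([284.9, 210.4], 0.42), ([215.1, 180.2], 0.33)] [288.7126 207.5646]
```

apply_moves(deltas=[34,0,0,-5,0,34,0,0,-12,0,34,0,0,-20,0,34,0,0,-28,0,34,0,0,-36,0,34,0,0,-44,0,34,0,0,-52,0,34,0,0,-60,0,34,0,0,-68,0,34,0,0,-74,0,34,0,0,-78,0,34,0,0,-78,0])

```text
clock: 17.58
position: [0.5019, -0.0007, 0.2033]
ee_rot: [0.001, 0.112, 0.994, 0.0]
contact_force: [1.1, 0.5, -1.5]
width: 0.0391
gripper_force: 30.6
```

apply_moves(deltas=[34,0,0,0,0,34,0,0,0,0,34,0,0,0,0])

```text
clock: 17.83
position: [0.5009, -0.0006, 0.2017]
ee_rot: [-0.001, 0.112, 0.994, 0.0]
contact_force: [0.4, -0.0, -1.5]
width: 0.0392
gripper_force: 30.6
```

```bash
python3 - <<'E'
from h import *
np.set_printoptions(precision=4,suppress=True)
s=get_state();print(s["position"],s["ee_rot"],s["contact_force"],s["moment"],s["width"])
a=get_image("side");save(a,"end")
L=s["position"][2]-.1045
for q,z in(("collar_top",.109+L),("outer_lid",.069+L),("stem_top",.137),("canister",0),("inner_lid",.063)): print(q,[(d["point"],round(d["score"],2)) for d in place_of(q,a)[:3]],proj(a,[.502,-.001,z]))
# vertical profile through the axis column: white/dark/orange classes
for c in(278,286,294): print(c,[tuple(int(v) for v in a["frame"][r,c]) for r in range(125,226,5)])
E
```

```text
[ 0.5009 -0.0006  0.2017] [-0.0006  0.1117  0.9937  0.0001] [ 0.4176 -0.0176 -1.5373] [-0.0049 -0.0196  0.0432] 0.03917317847034598
collar_top [([485.4, 272.9], 0.97), ([282.5, 150.1], 0.7)] [284.5433 151.1131]
outer_lid [([282.6, 171.7], 0.8), ([481.3, 290.4], 0.69)] [285.7821 167.8665]
stem_top [([354.6, 312.1], 0.7), ([283.5, 182.9], 0.64)] [286.6496 179.6087]
canister [] [290.3341 229.5703]
inner_lid [([290.0, 207.0], 0.83), ([355.4, 342.2], 0.78)] [288.7126 207.5646]
278 [(15, 8, 14), (24, 23, 21), (39, 42, 41), (14, 15, 16), (17, 20, 20), (121, 118, 110), (243, 240, 236), (133, 129, 121), (137, 133, 126), (247, 244, 241), (152, 147, 138), (186, 123, 78), (191, 131, 85), (181, 120, 81), (250, 253, 253), (252, 249, 248), (162, 156, 145), (164, 158, 149), (128, 63, 24), (131, 67, 28), (128, 63, 24)]
286 [(23, 23, 25), (30, 27, 30), (23, 28, 26), (28, 31, 31), (27, 29, 30), (86, 86, 87), (63, 62, 63), (72, 73, 71), (140, 135, 130), (168, 161, 151), (169, 164, 159), (165, 159, 152), (143, 138, 132), (138, 135, 128), (140, 135, 125), (139, 132, 127), (164, 160, 151), (165, 160, 150), (135, 66, 24), (139, 70, 32), (134, 69, 29)]
294 [(22, 20, 25), (28, 26, 24), (26, 24, 25), (17, 21, 22), (21, 26, 23), (19, 16, 20), (6, 4, 8), (13, 14, 16), (170, 164, 156), (165, 161, 150), (140, 133, 127), (179, 119, 77), (182, 123, 78), (198, 131, 84), (183, 175, 167), (163, 155, 148), (166, 161, 149), (168, 164, 154), (137, 72, 38), (136, 70, 33), (135, 72, 31)]
```

The profile shows wood between the raised outer lid (rows 165–175) and the seated inner flange (rows 195–210), with the bare stem between them at column 286. The skirt is about 29 mm above the stem.

```bash
python3 -c "
from rig import *
print(sign_off())"
```

```text
the job is handed in; nothing more can be done
None
```

The job is handed in: I pressed the buttons small, medium, large, seated the inner lid on the canister, and the arm is holding the outer lid level about 29 mm above the stem, at 17.8 s of the 72 s allowed.

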